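# Start a glaze firing on the bench-top test kiln

### The job

Start a glaze firing on the test kiln: push the proud terracotta vent plug in the lid down until it is fully home, switch the mains rocker on at its white-marked end, press the blue programme key all the way, then hold the green start key fully down for a good second and let go. Do it in that order with just the closed fingertips: never pull the plug up, press no other key, and press the blue and green keys only once the power is on. Leave the power on and everything else on the bench where it stands.

Things in the scene. Friction and masses are not known exactly. Their poses are not given: they have to be found in the camera images.
- kiln: the fixed bench-top kiln with console, one unit, turned only about z. Origin on the bench between the two; x from the user's side to the back, y left, z up. Octagonal steel chamber 304 mm across flats, axis at (30, -180) mm, flat off-white lid top 266 mm above the bench, handle 40 mm out at the lid's front. Console centre at (-30, 150) mm; a duct up to 95 mm high joins them
- console_face (a point): centre of the grey face of the blue desk-shaped console, 190 mm deep (x) by 170 mm wide (y), 60 mm high in front, 129 mm at the back. x up the slope (away from the user), y left, z square out of the face, which leans 20 degrees towards the user: normal (-0.342, 0, 0.940) in the kiln's frame
- display (a point): centre of the dark display window, 40 x 120 mm, at the back of the face. In front of it a row of three programme keys 45 mm apart: white (left), blue (middle), yellow (right); 57 mm nearer the user the green start key (left) and red stop key (middle), 45 mm apart; the black mains rocker lies at the right front, 52 mm right of the stop key
- vent_plug_top (a point): centre of the flat top of the terracotta vent plug, a mushroom-shaped stopper in the middle of the lid: head 42 mm across, 14 mm thick (flat top 34 mm across). z up. Fully home the head sits on the lid, this point 280 mm above the bench; at the start it is 14 to 20 mm higher
- vent_plug (a joint): how far the vent plug is pushed in (m): 0 = 20 mm proud, 0.020 = fully home, head on the lid; negative = pulled up. Starts between 0 and 0.006. Slides straight down, stiff (about 5 N), stays where it is left
- rocker_on (a point): point on the surface of the white-marked (on) half of the black mains rocker, the half nearer the user, 13 mm from the pivot. Off: this half stands proud, tilted 0.34 rad to the console face. On: it lies parallel to the face, 9 mm above it, this point 4 to 5 mm lower. The axes turn with the rocker; when off they equal console_face's. Each half is 20 (x) by 26 mm (y)
- rocker (a joint): mains rocker (rad): 0 off, 0.34 on; pivots about a line along y of the face; stiff, stays where it is left, so push it over all the way; about 2.5 N at rocker_on
- key_blue_top (a point): centre of the top of the blue programme key (glaze programme); x up the slope of the console face, y to the left, z square out of the face; moves with the key
- key_blue (a joint): blue programme key: sprung push key, round cap 22 mm across, its top 9 mm above the console face when up; travel 5 mm square to the face; springs back; about 1.2 N to start it, 4 N fully down. Value: 0 up, 0.005 fully down (m)
- key_green_top (a point): centre of the top of the green start key; axes as for key_blue_top; moves with the key
- key_green (a joint): green start key: sprung push key, round cap 22 mm across, its top 9 mm above the console face when up; travel 5 mm square to the face; springs back; about 1.2 N to start it, 4 N fully down. Value: 0 up, 0.005 fully down (m)
- key_red (a joint): red stop key, not to be pressed: sprung push key, round cap 22 mm across, its top 9 mm above the console face when up; travel 5 mm square to the face; springs back; about 1.2 N to start it, 4 N fully down. Value: 0 up, 0.005 fully down (m)
- key_white (a joint): white programme key, not to be pressed: sprung push key, round cap 22 mm across, its top 9 mm above the console face when up; travel 5 mm square to the face; springs back; about 1.2 N to start it, 4 N fully down. Value: 0 up, 0.005 fully down (m)
- key_yellow (a joint): yellow programme key, not to be pressed: sprung push key, round cap 22 mm across, its top 9 mm above the console face when up; travel 5 mm square to the face; springs back; about 1.2 N to start it, 4 N fully down. Value: 0 up, 0.005 fully down (m)
- beaker: bystander: blue ceramic beaker, 72 mm across, 85 mm high; origin under its centre
- glaze_jar: bystander: jar of glaze with a white cap, 68 mm across, 90 mm high; origin under its centre
- kiln_post: bystander: off-white tubular kiln post, 44 mm across, 100 mm high, standing; origin under its centre
- bisque_bowl: bystander: terracotta bowl, 110 mm across, 50 mm high; origin under its centre
- spoon: bystander: wooden spoon lying flat, 220 mm long; origin under its middle, x along it
- brush: bystander: flat glaze brush lying, 190 mm long; origin under its middle, x along it
- test_tile: bystander: terracotta tile 60 x 60 x 8 mm lying flat; origin under its centre

How it is judged:
By the outcome, as a careful person would: the job done as asked, in the order asked, and still so for the second after the job is handed in, with the robot touching nothing.
It also fails if it takes over 54 s, if anything falls off the work surface, if the arm or the gripper's body presses on something with over 40 N, if the wrist force passes 120 N, or if a joint passes its speed limit or range.

### The arm

A 6-joint arm with a two-finger parallel gripper is mounted at the origin on the work surface. World frame = base frame: x ahead of the robot, y to its left, z up, the work surface at z = 0. Lengths are in mm, angles in rad, forces in N, time in s.
With the tool pointing down it reaches from about 350 to 975 mm from the base axis. Payload 7.1 kg.
Tool frame: the origin (TCP) lies at the very end of the fingers, on their centre line; the grasp point (between the pads) lies 19 mm behind it; x points along the fingers, y is the direction in which the jaws open and shut, and the axes are right-handed (so a half turn about x gives the same grasp; the last joint's range is limited). The gripper opens to 88 mm and grips with 3 to 60 N. Pads are 20 mm wide; open, the fingers measure 115 mm over their backs; the gripper's body (75 mm by 178 mm) begins 61 mm behind the grasp point.
Start: joints at [1.086, 0.423, 1.63, -0, 1.089, -0.019], TCP at [280.678, 558.412, 222.675] pointing down, gripper open.
Joint ranges: [-3, 3], [-0.9, 2.11], [0.09, 2.58], [-1.31, 4.45], [0.11, 2.69], [-2.54, 2.54]. Speed limits (rad/s): [2.39, 2.39, 3.01, 3.14, 3.14, 3.14].

### API

Orientations are given as a rotation vector (axis times angle).
In Python, from workcell import ctrl gives the robot as it stands. The module is installed in compiled form; this text tells all that it offers.
- The arm moves only by the tool carry_out, never from a script. Its argument "commands" is a list of rows, each a list of 6 numbers: the shift along the tool's x, y, z in m, then the turn, a rotation vector about the tool's x, y, z in degrees. In form: [[tx, ty, tz, rx, ry, rz], ...]. A call has 1 to 8 rows; each row shifts and turns the pose as measured when the row begins, along the tool's axes as they then stand; what a row does not reach is not made up. A row lasts 1/8 s, in which the tool goes at most 62.5 mm and 10.7 degrees, less where a joint would pass 70% of its speed; a pose out of reach is approached as far as the arm can. A call with a gripper value outside its range is refused whole. "grip" is the closure, from 0 (fully open) to 1 (shut), set as the call begins (left out, the last holds). The fingers move at their own pace and stop on an object; the grip force is fixed at half the most. Time passes only in rows, so rows that do not move let the fingers close. It gives the time, the measured TCP pose, the force and the opening at its end, in the units of the state.
- ctrl.get_obs(): the state, without advancing time (a new reading comes with each control period).
- ctrl.get_image(name): name is "side" or "top" or "wrist"; returns a dict with "pixels" (384x512x3 uint8, blue, green, red), "intrinsics" (3x3 intrinsics, pixels), "rvec" (rotation vector, rad) and "tvec" (3), from world to camera coordinates, as OpenCV has them. Camera axes: x right, y down, z forward; pixel columns grow to the right and rows downward; lengths in mm; the calibration is good to about 2 mm. A picture is of the moment at which its call begins. There is no depth.
- ctrl.close_job(): hands the job in, once; it reports no verdict.
The state is a dict: "t": time; "qpos": joint angles; "qvel": joint speeds; "joint_torque": joint torques, N m; "ee_pos": TCP position; "orientation": TCP orientation; "ft_force": force on the tool from outside, world axes, zero at the start; "moment": the same for the moment, N m; "width": finger opening in mm.
Only numpy, scipy, OpenCV 4.12 (cv2) and the standard library are available. Lean on these libraries where they do the work, as an engineer would, in place of code of your own. Each camera call takes 0.05 s, during which the arm holds its last target. There are 200 camera calls.

## Working session

There is one attempt and no reset: what is moved stays moved. The work goes in short steps, Python scripts to look and compute and a tool call to move; the robot and the scene stay as the last step left them, time stands still between calls to the robot, and variables do not carry over. Pictures are saved under pics/ and viewed, about 8 in all and at most 12, crops included, and the job is handed in when it is done.

Besides the shell and the picture viewer there is one more tool, called after "Emit:" in YAML: its name, and indented under it one key for each argument. carry_out: Moves the arm, as the interface text tells. Its arguments: {"type":"object","properties":{"commands":{"type":"array"},"grip":{"type":"number"}},"required":["commands"]}

```bash
mkdir -p pics
cat > h.py <<'E'
import numpy as np, cv2
from workcell import ctrl
def grab(name):
    im=ctrl.get_image(name); np.savez('pics/_'+name+'.npz',**im); return im
def load(name): return dict(np.load('pics/_'+name+'.npz'))
def ray(im,uv):
    R=cv2.Rodrigues(np.array(im['rvec'],float))[0]; t=np.array(im['tvec'],float).ravel()
    d=R.T@np.linalg.inv(im['intrinsics'])@np.array([uv[0],uv[1],1.0]); return -R.T@t, d/np.linalg.norm(d)
def onz(im,uv,z):
    c,d=ray(im,uv); return c+d*(z-c[2])/d[2]
def proj(im,P):
    return cv2.projectPoints(np.array(P,float).reshape(-1,3),np.array(im['rvec'],float),np.array(im['tvec'],float),np.array(im['intrinsics'],float),None)[0].reshape(-1,2)
def two(a,ua,b,ub):
    c1,d1=ray(a,ua);c2,d2=ray(b,ub)
    s=np.linalg.lstsq(np.c_[d1,-d2],c2-c1,rcond=None)[0]
    p,q=c1+s[0]*d1,c2+s[1]*d2; return (p+q)/2,np.linalg.norm(p-q)
E
python3 - <<'E'
from h import *
for n in('top','side'):
    im=grab(n); cv2.imwrite(f'pics/{n}0.png',im['pixels']); print(n,ray(im,(256,192)))
print(ctrl.get_obs())
E
```

```text
top (array([ 324.40040718,  -32.43637129, 1387.30461427]), array([ 0.14886244,  0.02927058, -0.98842461]))
side (array([ 194.14448282, -746.01955776, 1072.9563697 ]), array([ 0.29109626,  0.58978278, -0.75327236]))
{'t': 0.1, 'qpos': array([ 1.08598937e+00,  4.23739571e-01,  1.63058844e+00, -9.11859715e-06,
        1.08863768e+00, -1.89818349e-02]), 'qvel': array([ 0.00028056, -0.00118737, -0.00014845,  0.00020075, -0.00067378,
        0.00128781]), 'joint_torque': array([-1.27185940e-04, -5.45611382e+01, -2.74325877e+01,  6.45252387e-02,
        1.87390664e-02, -1.49131148e-05]), 'ee_pos': array([280.46075625, 557.97934432, 222.00483885]), 'orientation': array([ 0.36421802,  1.54009582, -0.36632555]), 'ft_force': array([0.12216538, 0.48737134, 0.17124147]), 'moment': array([-0.02154567,  0.00692883,  0.03088068]), 'width': 87.66726338410876}
```

View pics/top0.png

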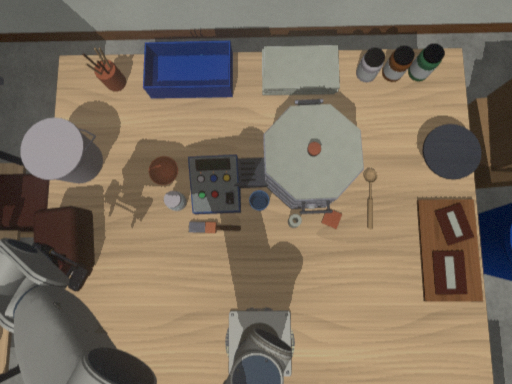

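View pics/side0.png

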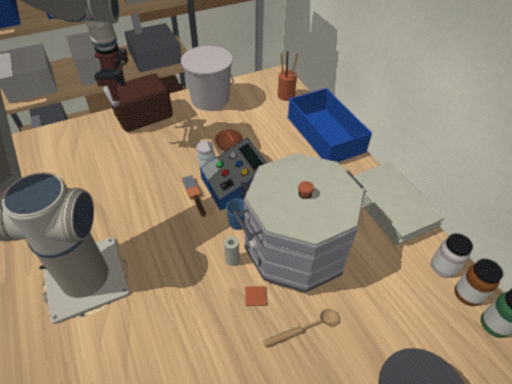

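Top: the console is at about (215,183) with the key rows, the plug at (315,148) and the rocker at (229,198). Side: the plug is at (305,189) and the console at (235,170). Next I measure the features by colour in both views.

Run:
```python
from h import *
R={'top':(185,145,345,220),'side':(195,135,325,205)}
for n,(x0,y0,x1,y1) in R.items():
    im=load(n); p=im['pixels']; h=cv2.cvtColor(p,cv2.COLOR_BGR2HSV)
    for c,lo,hi in [('orange/red',(0,110,60),(12,255,255)),('red2',(172,110,60),(180,255,255)),('green',(45,100,50),(85,255,255)),('blue',(100,150,90),(125,255,255)),('yellow',(18,110,110),(32,255,255)),('dark',(0,0,0),(180,255,45)),('white',(0,0,170),(180,50,255))]:
        m=cv2.inRange(h,np.array(lo),np.array(hi)); k=np.zeros_like(m);k[y0:y1,x0:x1]=m[y0:y1,x0:x1]
        _,_,st,ce=cv2.connectedComponentsWithStats(k)
        print(n,c,[(s[4],tuple(s[:4]),tuple(np.round(q,1))) for s,q in zip(st[1:],ce[1:]) if 6<=s[4]<900])
a,b=load('top')['pixels'][148:222,182:275],load('side')['pixels'][133:207,190:283]
cv2.imwrite('pics/crop0.png',cv2.resize(np.hstack([a,b]),None,fx=4.2,fy=4.2,interpolation=cv2.INTER_CUBIC))
```

```text
top orange/red [(np.int32(111), (np.int32(308), np.int32(145), np.int32(13), np.int32(10)), (np.float64(314.0), np.float64(149.2))), (np.int32(33), (np.int32(212), np.int32(191), np.int32(6), np.int32(7)), (np.float64(214.3), np.float64(193.9))), (np.int32(135), (np.int32(323), np.int32(210), np.int32(19), np.int32(10)), (np.float64(332.4), np.float64(215.7)))]
top red2 []
top green [(np.int32(23), (np.int32(199), np.int32(193), np.int32(6), np.int32(5)), (np.float64(201.6), np.float64(194.8)))]
top blue []
top yellow [(np.int32(9), (np.int32(225), np.int32(176), np.int32(3), np.int32(3)), (np.float64(226.0), np.float64(177.0)))]
top dark [(np.int32(305), (np.int32(196), np.int32(159), np.int32(34), np.int32(11)), (np.float64(212.8), np.float64(164.4))), (np.int32(13), (np.int32(241), np.int32(168), np.int32(7), np.int32(2)), (np.float64(243.9), np.float64(168.5))), (np.int32(11), (np.int32(245), np.int32(173), np.int32(8), np.int32(3)), (np.float64(248.2), np.float64(173.8))), (np.int32(12), (np.int32(241), np.int32(179), np.int32(8), np.int32(3)), (np.float64(244.8), np.float64(179
[... 1024 characters left out ...]
), np.int32(173), np.int32(6), np.int32(12)), (np.float64(204.8), np.float64(178.7)))]
side yellow [(np.int32(23), (np.int32(241), np.int32(169), np.int32(6), np.int32(5)), (np.float64(243.8), np.float64(171.1)))]
side dark [(np.int32(264), (np.int32(239), np.int32(144), np.int32(24), np.int32(26)), (np.float64(250.4), np.float64(156.1))), (np.int32(67), (np.int32(221), np.int32(179), np.int32(12), np.int32(11)), (np.float64(226.9), np.float64(184.1))), (np.int32(15), (np.int32(243), np.int32(188), np.int32(3), np.int32(8)), (np.float64(243.7), np.float64(191.5)))]
side white [(np.int32(102), (np.int32(197), np.int32(141), np.int32(13), np.int32(11)), (np.float64(202.9), np.float64(146.2)))]
```

View pics/crop0.png

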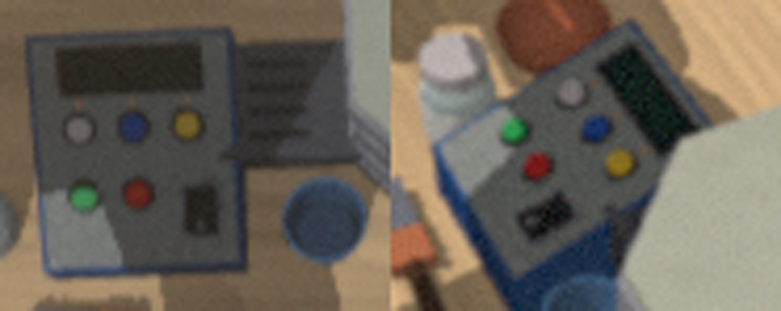

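The crop shows, on the left (top view): white (79,129), blue (133,127), yellow (187,124), green (85,199), red (138,195) and the rocker at about (201,210). The right half (side view) shows the same features clearly. I triangulate and fit the kiln pose.

Run:
```python
from h import *
from scipy.optimize import least_squares
T,S=load('top'),load('side')
tp=lambda x,y:((x+.5)/4.2-.5+182,(y+.5)/4.2-.5+148)
sp=lambda x,y:((x+.5)/4.2-.5-93+190,(y+.5)/4.2-.5+133)
M={'white':(tp(79,129),sp(572,93)),'blue':(tp(133,127),sp(597,128)),'yellow':(tp(187,125),sp(620,164)),
'green':(tp(85,198),sp(513,131)),'red':(tp(138,195),sp(537,166)),'rock':(tp(201,210),sp(545,215)),'disp':(tp(130,69),sp(649,97)),'plug':((314.5,148),(305.5,188))}
P={}
for k,(a,b) in M.items():
    P[k],e=two(T,a,S,b); print(k,P[k].round(1),'gap',round(e,1))
c=np.cos(np.deg2rad(20));s=np.sin(np.deg2rad(20))
# face coords (u up slope, v left, w): unknown u0 of programme row
def model(q):
    x,y,a,u0,v0,ud=q; R=np.array([[np.cos(a),-np.sin(a),0],[np.sin(a),np.cos(a),0],[0,0,1]])
    F=lambda u,v,w:R@(np.array([-30,150,94.5])+u*np.array([c,0,s])+v*np.array([0,1,0])+w*np.array([-s,0,c]))+[x,y,0]
    return dict(white=F(u0,v0+45,9),blue=F(u0,v0,9),yellow=F(u0,v0-45,9),green=F(u0-57,v0+45,9),red=F(u0-57,v0,9),rock=F(ud,v0-52,9),plug=R@np.array([30,-180,297])+[x,y,0])
def res(q):
    m=model(q); return np.concatenate([(proj(im,m[k])[0]-M[k][i]) for k in m for i,im in ((0,T),(1,S))])
r=least_squares(res,[600,0,0,20,0,-50],loss='soft_l1'); print(r.x.round(3),'\n',r.fun.reshape(-1,4).round(1))
for k,v in model(r.x).items(): print(k,v.round(1))
```

```text
white [567.2 198.5 108.7] gap 0.6
blue [569.3 153.8 107.1] gap 1.9
yellow [570.2 109.1 106.7] gap 1.0
green [512.2 195.9  89.6] gap 0.7
red [514.9 151.7  88.2] gap 1.4
rock [500.9  99.   88.3] gap 0.3
disp [615.7 154.4 122.5] gap 3.2
plug [ 620.6 -175.8  291. ] gap 1.0
[ 5.85185e+02  2.41800e+00  2.00000e-02  1.99680e+01  5.12000e-01
 -5.16780e+01] 
 [[ 0.2 -0.1 -0.  -0. ]
 [ 0.3  0.  -0.6 -0.2]
 [ 0.3  0.1 -0.4 -0.2]
 [-0.2 -0.5  0.2 -0.3]
 [ 0.  -0.1 -0.4 -0.3]
 [ 0.  -0.   0.2  0.5]
 [ 0.6  0.2  0.1 -1.1]]
white [566.9 197.6 109.8]
blue [567.8 152.6 109.8]
yellow [568.7 107.6 109.8]
green [513.4 196.5  90.3]
red [514.3 151.5  90.3]
rock [501.6  99.3  85.3]
plug [ 618.8 -176.9  297. ]
```

The fit agrees to about 0.5 px, the plug is roughly 14–20 mm proud, and the yaw is 0.02 rad. Next I plan the approach to above the plug.

```bash
cat >> h.py <<'E'
from scipy.spatial.transform import Rotation as Ro
yaw=0.02
def Rt(tilt,flip=1):  # tool x = -normal of a face tilted by tilt deg, jaws along kiln y
    t=np.deg2rad(tilt); x=np.array([np.sin(t),0,-np.cos(t)]); y=np.array([0,flip,0.]); 
    return Ro.from_rotvec([0,0,yaw])*Ro.from_matrix(np.c_[x,y,np.cross(x,y)])
def plan(p1,R1,n,p0=None,R0=None):
    o=ctrl.get_obs(); p0=o['ee_pos'] if p0 is None else p0; R0=Ro.from_rotvec(o['orientation']) if R0 is None else R0
    dr=(R0.inv()*R1).as_rotvec(); P,R=p0,R0; 
    for i in range(1,n+1):
        Pn=p0+(np.array(p1)-p0)*i/n; Rn=R0*Ro.from_rotvec(dr*i/n)
        print(np.r_[R.inv().apply(Pn-P)/1000,np.rad2deg((R.inv()*Rn).as_rotvec())].round(4).tolist()); P,R=Pn,Rn
E
python3 - <<'E'
from h import *
o=ctrl.get_obs(); print(Ro.from_rotvec(o['orientation']).as_matrix().round(3))
for f in(1,-1):
    print(f,np.rad2deg((Ro.from_rotvec(o['orientation']).inv()*Rt(0,f)).as_rotvec()).round(1))
plan(np.array([619,-177,360]),Rt(0,-1),14); print(); plan(np.array([619,-177,360]),Rt(0,1),14)
E
```

```text
[[-0.001  0.449  0.893]
 [-0.001  0.893 -0.449]
 [-1.    -0.001 -0.   ]]
1 [-27.8  -0.    0.1]
-1 [1.522e+02 1.000e-01 0.000e+00]
[-0.0098, -0.0361, 0.0452, 10.8689, 0.0074, 0.0019]
[-0.0098, -0.0269, 0.0512, 10.8689, 0.0074, 0.0019]
[-0.0098, -0.0168, 0.0553, 10.8689, 0.0074, 0.0019]
[-0.0098, -0.006, 0.0575, 10.8689, 0.0074, 0.0019]
[-0.0098, 0.0049, 0.0576, 10.8689, 0.0074, 0.0019]
[-0.0098, 0.0157, 0.0556, 10.8689, 0.0074, 0.0019]
[-0.0099, 0.0259, 0.0517, 10.8689, 0.0074, 0.0019]
[-0.0099, 0.0352, 0.0459, 10.8689, 0.0074, 0.0019]
[-0.0099, 0.0432, 0.0384, 10.8689, 0.0074, 0.0019]
[-0.0099, 0.0497, 0.0296, 10.8689, 0.0074, 0.0019]
[-0.0099, 0.0543, 0.0197, 10.8689, 0.0074, 0.0019]
[-0.0099, 0.0571, 0.0091, 10.8689, 0.0074, 0.0019]
[-0.0099, 0.0578, -0.0019, 10.8689, 0.0074, 0.0019]
[-0.0099, 0.0564, -0.0127, 10.8689, 0.0074, 0.0019]

[-0.0098, -0.0361, 0.0452, -1.9882, -0.0014, 0.0055]
[-0.0098, -0.0376, 0.0439, -1.9882, -0.0014, 0.0055]
[-0.0098, -0.0391, 0.0426, -1.9882, -0.0014, 0.0055]
[-0.0098, -0.0406, 0.0412, -1.9882, -0.0014, 0.0055]
[-0.0098, -0.042, 0.0398, -1.9882, -0.0014, 0.0055]
[-0.0098, -0.0433, 0.0383, -1.9882, -0.0014, 0.0055]
[-0.0098, -0.0446, 0.0368, -1.9882, -0.0014, 0.0055]
[-0.0098, -0.0459, 0.0352, -1.9882, -0.0014, 0.0055]
[-0.0098, -0.0471, 0.0336, -1.9882, -0.0014, 0.0055]
[-0.0098, -0.0482, 0.0319, -1.9882, -0.0014, 0.0055]
[-0.0098, -0.0493, 0.0302, -1.9882, -0.0014, 0.0055]
[-0.0098, -0.0503, 0.0285, -1.9882, -0.0014, 0.0055]
[-0.0098, -0.0512, 0.0267, -1.9882, -0.0014, 0.0055]
[-0.0099, -0.0521, 0.025, -1.9882, -0.0014, 0.0055]
```

Emit:
carry_out:
  commands:
    - [-0.05,0,0,-4,0,0]
    - [-0.05,0,0,-4,0,0]
    - [-0.038,0,0,-4,0,0]
    - [0,-0.04,0.04,-4,0,0]
    - [0,-0.042,0.04,-4,0,0]
    - [0,-0.044,0.038,-4,0,0]
    - [0,-0.046,0.036,-3.8,0,0]
    - [0,0,0,0,0,0]
  grip: 1

```text
t: 1.1
ee_pos: [411.3, 360.2, 361.7]
orientation: [-0.035, 1.573, 0.025]
ft_force: [-0.2, 0.2, 0.3]
width: 11.1
```

Run:
```python
from h import *
plan(np.array([619,-177,370]),Rt(0),11)
```

```text
[-0.0005, -0.0495, 0.017, 0.0952, -0.0154, 0.0347]
[-0.0005, -0.0495, 0.0171, 0.0952, -0.0154, 0.0347]
[-0.0005, -0.0495, 0.0172, 0.0952, -0.0154, 0.0347]
[-0.0006, -0.0494, 0.0172, 0.0952, -0.0154, 0.0347]
[-0.0006, -0.0494, 0.0173, 0.0952, -0.0154, 0.0347]
[-0.0006, -0.0494, 0.0174, 0.0952, -0.0154, 0.0347]
[-0.0006, -0.0494, 0.0175, 0.0952, -0.0154, 0.0347]
[-0.0007, -0.0493, 0.0176, 0.0952, -0.0154, 0.0347]
[-0.0007, -0.0493, 0.0177, 0.0952, -0.0154, 0.0347]
[-0.0007, -0.0493, 0.0177, 0.0952, -0.0154, 0.0347]
[-0.0007, -0.0492, 0.0178, 0.0952, -0.0154, 0.0347]
```

Emit:
carry_out:
  commands:
    - [-0.001,-0.05,0.0175,0.1,0,0]
    - [-0.001,-0.05,0.0175,0.1,0,0]
    - [-0.001,-0.05,0.0175,0.1,0,0]
    - [-0.001,-0.05,0.0175,0.1,0,0]
    - [-0.001,-0.05,0.0175,0.1,0,0]
    - [-0.001,-0.05,0.0175,0.1,0,0]
    - [-0.001,-0.05,0.0175,0.1,0,0]
    - [-0.001,-0.05,0.0175,0.1,0,0]

```text
t: 2.1
ee_pos: [566.5, -36.7, 369.4]
orientation: [-0.027, 1.577, 0.022]
ft_force: [1.0, -0.4, 0.3]
width: 0.4
```

Run:
```python
from h import *
plan(np.array([619,-177,345]),Rt(0),4)
w=grab('wrist'); cv2.imwrite('pics/w1.png',w['pixels']); print(proj(w,[[618.8,-176.9,297],[568,153,110]]))
```

```text
[0.0061, -0.0354, 0.0121, 0.16, -0.0862, 0.0466]
[0.0061, -0.0354, 0.0121, 0.16, -0.0862, 0.0466]
[0.0061, -0.0354, 0.0122, 0.16, -0.0862, 0.0466]
[0.0061, -0.0354, 0.0123, 0.16, -0.0862, 0.0466]
[[102.75118455 249.60663104]
 [384.52288613 165.45638156]]
```

View pics/w1.png

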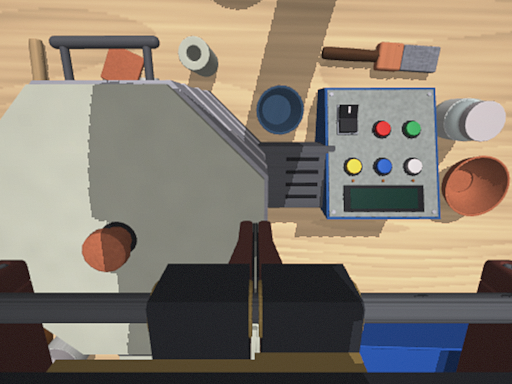

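The wrist view shows the plug at (105,249), blue at (384,167), green at (413,129) and the rocker at about (348,118) with its white mark at the user end (349,109). Projections agree within about 2 px. I refine from this view while moving over the plug.

Run:
```python
from h import *
w=load('wrist'); p=w['pixels']; h=cv2.cvtColor(p,cv2.COLOR_BGR2HSV)
c,s=np.cos(np.deg2rad(20)),np.sin(np.deg2rad(20))
Rz=Ro.from_rotvec([0,0,yaw]); ex,ey,ez=[Rz.apply(v) for v in ([c,0,s],[0,1,0],[-s,0,c])]
O=Rz.apply([-30,150,94.5])+[585.2,2.4,0]
def face(uv,wh):
    C,d=ray(w,uv); q=C+d*(np.dot(O+wh*ez-C,ez)/np.dot(d,ez)); return q,[round(float((q-O)@e),1) for e in(ex,ey)]
for nm,lo,hi,b in [('plug',(0,110,40),(14,255,255),(75,220,140,275)),('green',(45,100,50),(85,255,255),(400,110,430,145)),('red',(0,140,60),(12,255,255),(370,110,397,145)),('red',(170,140,60),(180,255,255),(370,110,397,145)),('blue',(105,150,60),(130,255,255),(370,150,397,180)),('yellow',(20,110,90),(35,255,255),(340,150,367,180)),('rocker',(0,0,0),(180,255,50),(335,98,362,136)),('rockwhite',(0,0,170),(180,60,255),(341,104,357,116))]:
    x0,y0,x1,y1=b; m=cv2.inRange(h[y0:y1,x0:x1],np.array(lo),np.array(hi)); pts=cv2.findNonZero(m)
    if pts is None: print(nm,None); continue
    M=cv2.moments(m,True); u=(M['m10']/M['m00']+x0,M['m01']/M['m00']+y0); bb=cv2.boundingRect(pts)
    print(nm,np.round(u,1),(bb[0]+x0,bb[1]+y0)+bb[2:],onz(w,u,295).round(1) if nm=='plug' else (face(u,9)[0].round(1),face(u,9)[1]))
for uv in [(339,104),(358,104),(357,132),(340,132),(349,109)]: print(uv,face(uv,9)[1],face(uv,13)[1])
x0,y0=320,88;cv2.imwrite('pics/w1c.png',cv2.resize(p[88:148,320:440],None,fx=6,fy=6,interpolation=cv2.INTER_CUBIC))
```

```text
plug [107.2 248.3] (82, 227, 50, 45) [ 618.4 -173.8  295. ]
green [412.2 128.3] (404, 121, 17, 15) (array([513.7, 194.4,  90.4]), [-36.7, 43.4])
red [382.5 128.3] (375, 121, 16, 15) (array([515.2, 149.8,  90.6]), [-36.1, -1.3])
red [380.  130.3] (375, 121, 15, 15) (array([518.2, 146.1,  91.7]), [-33.0, -5.0])
blue [383.7 165.8] (377, 159, 15, 15) (array([568.5, 151.8, 110. ]), [20.6, -0.3])
yellow [353.8 165.8] (346, 159, 16, 15) (array([570. , 107.2, 110.2]), [21.2, -44.9])
rocker [347.2 114.9] (339, 105, 19, 28) (array([497.7,  96.5,  83.8]), [-55.9, -54.2])
rockwhite [349.3 109.2] (348, 106, 3, 7) (array([489.3,  99.6,  80.8]), [-64.8, -50.9])
(339, 104) [-72.5, -66.4] [-71.1, -67.6]
(358, 104) [-72.9, -37.7] [-71.4, -39.2]
(357, 132) [-30.0, -39.6] [-28.9, -41.0]
(340, 132) [-29.6, -65.2] [-28.5, -66.3]
(349, 109) [-65.0, -51.4] [-63.6, -52.7]
```

View pics/w1c.png

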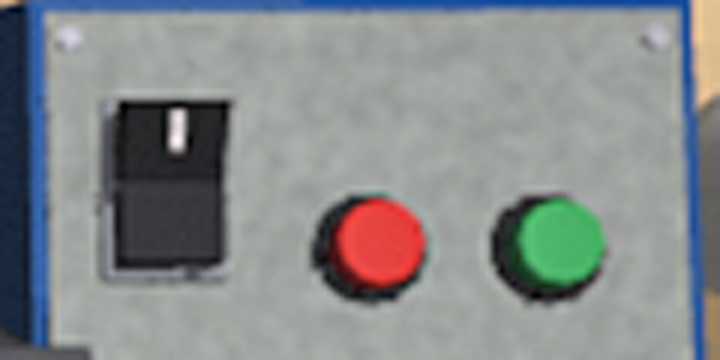

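Emit:
carry_out:
  commands:
    - [0,-0.036,0.0125,0.2,0,0]
    - [0,-0.036,0.0125,0.2,0,0]
    - [0,-0.036,0.0125,0.2,0,0]
    - [0,-0.036,0.0125,0,0,0]
    - [0,0,0,0,0,0]

```text
t: 2.78
ee_pos: [624.6, -184.3, 367.0]
orientation: [-0.016, 1.579, 0.011]
ft_force: [-0.1, -0.0, 0.1]
width: 0.5
```

Emit:
carry_out:
  commands:
    - [0.02,0.008,-0.0055,0.2,0,0.2]
    - [0.02,0,0,0,0,0]
    - [0.013,0,0,0,0,0]
    - [0,0,0,0,0,0]

```text
t: 3.28
ee_pos: [618.5, -170.3, 311.8]
orientation: [-0.01, 1.58, 0.015]
ft_force: [0.2, -1.6, -0.2]
width: 0.3
```

Emit:
carry_out:
  commands:
    - [0.006,-0.006,0,0,0,0]
    - [0.006,0,0,0,0,0]
    - [0.006,0,0,0,0,0]
    - [0.005,0,0,0,0,0]

```text
t: 3.78
ee_pos: [619.6, -176.1, 290.5]
orientation: [-0.011, 1.576, 0.014]
ft_force: [-3.0, 0.4, 4.1]
width: 0.4
```

Contact with about 4–5 N, so the plug is sliding. I keep going until the force rises.

Emit:
carry_out:
  commands:
    - [0.005,0,0,0,0,0]
    - [0.004,0,0,0,0,0]
    - [0.003,0,0,0,0,0]
    - [0.003,0,0,0,0,0]
    - [0.002,0,0,0,0,0]

```text
t: 4.4
ee_pos: [619.7, -176.2, 280.3]
orientation: [-0.012, 1.573, 0.013]
ft_force: [-5.4, 1.8, 12.4]
width: 0.5
```

Emit:
carry_out:
  commands:
    - [0.003,0,0,0,0,0]
    - [0.003,0,0,0,0,0]
    - [0.003,0,0,0,0,0]

```text
t: 4.78
ee_pos: [619.7, -176.1, 280.1]
orientation: [-0.013, 1.568, 0.012]
ft_force: [-8.9, 3.5, 20.8]
width: 0.6
```

The plug stopped hard at z = 280.1 with 21 N, so it is home. I lift and go to the console.

Emit:
carry_out:
  commands:
    - [-0.01,0,0,0,0,0]
    - [-0.025,0,0,0,0,0]
    - [-0.03,0,0,0,0,0]
    - [0,0,0,0,0,0]

```text
t: 5.28
ee_pos: [619.7, -176.7, 345.7]
orientation: [-0.013, 1.569, 0.011]
ft_force: [1.4, -0.6, 0.4]
width: 0.6
```

```bash
cat >> h.py <<'E'
c_,s_=np.cos(np.deg2rad(20)),np.sin(np.deg2rad(20))
_z=Ro.from_rotvec([0,0,yaw]); ex,ey,ez=[_z.apply(v) for v in ([c_,0,s_],[0,1,0],[-s_,0,c_])]
O=_z.apply([-30,150,94.5])+[585.2,2.4,0]
F=lambda u,v,w:O+u*ex+v*ey+w*ez
def fpos():
    o=ctrl.get_obs(); d=o['ee_pos']-O; return np.round([d@ex,d@ey,d@ez],1), o['ft_force'].round(1)
E
python3 - <<'E'
from h import *
w=grab('top'); print(ctrl.get_obs()['ee_pos'].round(1), F(-65.5,-51.5,9).round(1))
plan(F(-65.5,-51.5,130),Rt(20),8)
E
```

```text
[ 618.8 -176.4  343.9] [488.6  99.   80.6]
[0.0187, 0.0347, -0.0209, -0.0297, -2.5056, 0.0066]
[0.0178, 0.0347, -0.0217, -0.0297, -2.5056, 0.0066]
[0.0168, 0.0347, -0.0224, -0.0297, -2.5056, 0.0066]
[0.0158, 0.0347, -0.0231, -0.0297, -2.5056, 0.0066]
[0.0148, 0.0347, -0.0238, -0.0297, -2.5056, 0.0066]
[0.0138, 0.0347, -0.0244, -0.0297, -2.5056, 0.0066]
[0.0127, 0.0347, -0.0249, -0.0297, -2.5056, 0.0066]
[0.0116, 0.0347, -0.0254, -0.0297, -2.5056, 0.0066]
```

Emit:
carry_out:
  commands:
    - [0,0.046,-0.029,0,-3.3,0]
    - [-0.002,0.046,-0.029,0,-3.4,0]
    - [-0.0035,0.046,-0.029,0,-3.3,0]
    - [-0.005,0.046,-0.0285,0,-3.4,0]
    - [-0.0065,0.046,-0.028,0,-3.3,0]
    - [-0.008,0.046,-0.028,0,-3.4,0]
    - [0,0,0,0,0,0]

```text
t: 6.2
ee_pos: [430.9, 103.4, 330.4]
orientation: [-0.007, 1.225, 0.015]
ft_force: [0.1, -0.7, -0.1]
width: 0.6
```

Run:
```python
from h import *
print(fpos()); plan(F(-65.5,-51.5,40),Rt(20),5)
```

```text
(array([-34.2, -45.9, 263.4]), array([ 0.1, -0.7, -0.1]))
[0.0447, -0.0012, -0.0061, -0.0641, -0.0396, -0.0084]
[0.0447, -0.0012, -0.0061, -0.0641, -0.0396, -0.0084]
[0.0447, -0.0012, -0.0062, -0.0641, -0.0396, -0.0084]
[0.0447, -0.0011, -0.0062, -0.0641, -0.0396, -0.0084]
[0.0447, -0.0011, -0.0062, -0.0641, -0.0396, -0.0084]
```

Emit:
carry_out:
  commands:
    - [0.045,-0.001,-0.006,0,0,0]
    - [0.045,-0.001,-0.006,0,0,0]
    - [0.045,-0.001,-0.006,0,0,0]
    - [0.043,-0.001,-0.006,0,0,0]
    - [0.035,-0.001,-0.006,0,0,0]
    - [0,0,0,0,0,0]

```text
t: 6.95
ee_pos: [477.9, 96.1, 110.5]
orientation: [-0.007, 1.228, 0.013]
ft_force: [-0.2, 0.3, 0.2]
width: 0.2
```

Run:
```python
from h import *
print(fpos()); plan(F(-65.5,-51.5,19),Rt(20),2)
w=grab('wrist'); cv2.imwrite('pics/w2.png',w['pixels']); print(proj(w,[F(-65.5,-51.5,9),F(-51,-52,9),F(20,0,9)]).round())
```

```text
(array([-65.4, -54.1,  40.8]), array([-0.2,  0.3,  0.2]))
[0.0109, 0.0013, -0.0, -0.1729, -0.1866, 0.0219]
[0.0109, 0.0013, -0.0, -0.1729, -0.1866, 0.0219]
[[262. 217.]
 [261. 235.]
 [325. 315.]]
```

View pics/w2.png

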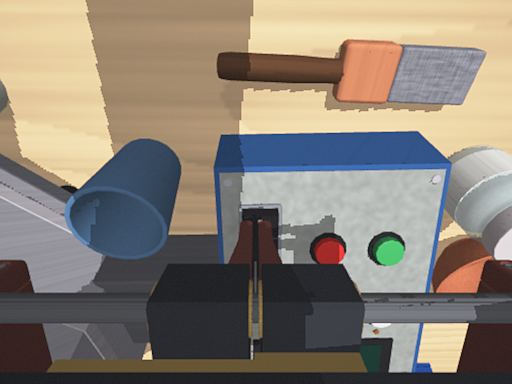

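The closed tips hang over the rocker's user half, whose well spans about x 240–281 and y 205–240. The beaker is clear to the left. I press now.

Emit:
carry_out:
  commands:
    - [0.011,0.0015,0,0,0,0]
    - [0.01,0.001,0,0,0,0]
    - [0.005,0,0,0,0,0]
    - [0.004,0,0,0,0,0]
    - [0.003,0,0,0,0,0]
    - [0,0,0,0,0,0]

```text
t: 7.75
ee_pos: [492.1, 99.3, 82.8]
orientation: [-0.006, 1.22, 0.014]
ft_force: [0.3, 0.4, 0.8]
width: 0.5
```

Run:
```python
from h import *
print(fpos())
```

```text
(array([-61.4, -51.3,   9.9]), array([0.3, 0.4, 0.8]))
```

Emit:
carry_out:
  commands:
    - [-0.001,0,-0.004,0,0,0]
    - [0.003,0,-0.001,0,0,0]
    - [0.003,0,0,0,0,0]
    - [0.003,0,0,0,0,0]
    - [0,0,0,0,0,0]

```text
t: 8.38
ee_pos: [488.2, 99.4, 81.3]
orientation: [-0.006, 1.21, 0.014]
ft_force: [0.5, 0.8, -0.5]
width: 0.6
```

Run:
```python
from h import *
print(fpos())
```

```text
(array([-65.7, -51.1,   9.8]), array([ 0.5,  0.8, -0.5]))
```

Emit:
carry_out:
  commands:
    - [0.003,0,0,0,0,0]
    - [0.004,0,0,0,0,0]
    - [0.004,0,0,0,0,0]

```text
t: 8.75
ee_pos: [489.1, 99.4, 79.6]
orientation: [-0.007, 1.201, 0.015]
ft_force: [-47.1, -0.9, 97.8]
width: 0.8
```

Run:
```python
from h import *
print(fpos())
```

```text
(array([-65.3, -51.1,   7.9]), array([-47.1,  -0.9,  97.8]))
```

The stop is hard and the force spiked to 108 N, under the limit. I back off at once and look.

Emit:
carry_out:
  commands:
    - [-0.006,0,0,0,0,0]
    - [-0.02,0,0,0,0,0]
    - [-0.03,0,0,0,-1,0]
    - [-0.04,0,0,0,0,0]
    - [-0.04,0.035,0.02,0,0,0]
    - [-0.02,0.035,0.02,0,0,0]
    - [0,0,0,0,0,0]

```text
t: 9.62
ee_pos: [466.2, 170.4, 246.8]
orientation: [-0.004, 1.177, 0.016]
ft_force: [-0.2, -0.5, -0.3]
width: 0.4
```

Run:
```python
from h import *
print(fpos(),ctrl.get_obs()['orientation'])
w=grab('wrist'); cv2.imwrite('pics/w3.png',w['pixels']); print(proj(w,[F(-65.5,-51.5,9),F(-51,-52,9),F(20,0,9),F(-37,45,9)]).round())
S=grab('side')
a=cv2.resize(S['pixels'][133:207,190:283],None,fx=4,fy=4,interpolation=cv2.INTER_CUBIC)
b=cv2.resize(S['pixels'][160:210,280:335],(330,300),interpolation=cv2.INTER_CUBIC)[:296]
cv2.imwrite('pics/s3.png',np.hstack([a,b]))
```

```text
(array([-28.3,  20.4, 172.3]), array([-0.2, -0.5, -0.3])) [-0.00365318  1.17686253  0.01561108]
[[192. 136.]
 [193. 149.]
 [240. 207.]
 [278. 160.]]
```

View pics/w3.png

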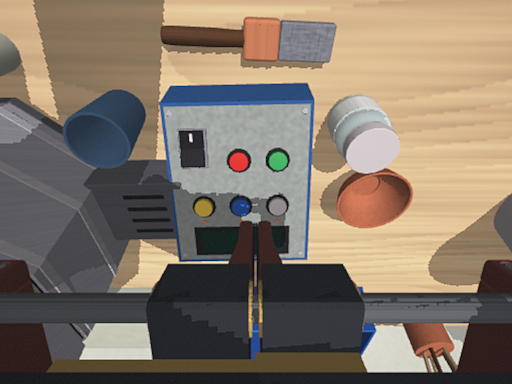

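The wrist view shows the rocker at (192,148), blue (240,206), green (277,160) and red (238,160). I zoom in on the rocker.

Run:
```python
from h import *
w=load('wrist')['pixels']; a=cv2.resize(w[120:220,165:300],None,fx=5,fy=5,interpolation=cv2.INTER_CUBIC)
cv2.imwrite('pics/w3c.png',a)
plan(F(20.3,0,40),Rt(20),4)
```

```text
[0.0331, -0.0044, 0.0118, -0.1129, 0.5591, 0.0023]
[0.0329, -0.0044, 0.0121, -0.1129, 0.5591, 0.0023]
[0.0328, -0.0044, 0.0124, -0.1129, 0.5591, 0.0023]
[0.0327, -0.0045, 0.0127, -0.1129, 0.5591, 0.0023]
```

View pics/w3c.png

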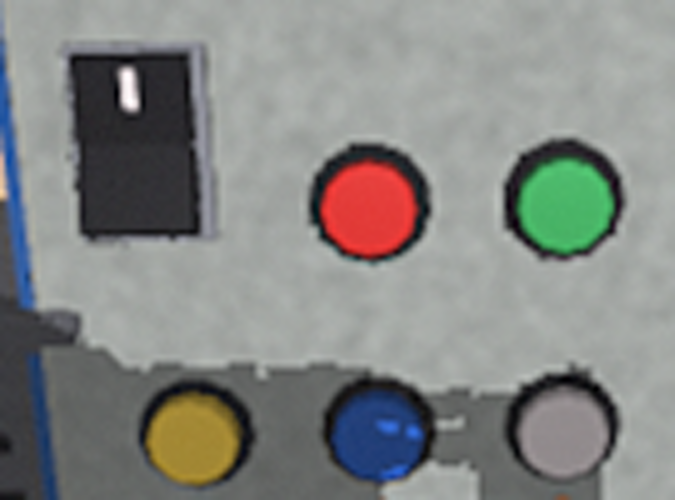

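View pics/s3.png

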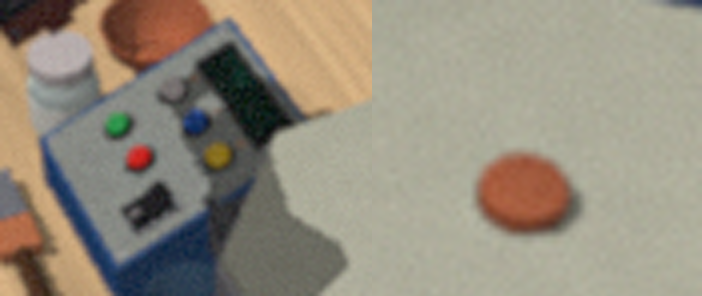

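The rocker is over: the frame shows at the user side and the far half stands proud. The plug head sits on the lid. Predicted key positions match within 1 px, so I go to blue.

Emit:
carry_out:
  commands:
    - [0.033,-0.0045,0.012,0,0.5,0]
    - [0.033,-0.0045,0.012,0,0.6,0]
    - [0.033,-0.0045,0.012,0,0.5,0]
    - [0.025,-0.0045,0.012,0,0.5,0]
    - [0,0,0,0,0,0]

```text
t: 10.35
ee_pos: [549.5, 143.5, 134.3]
orientation: [-0.007, 1.234, 0.006]
ft_force: [-1.1, -0.1, 0.5]
width: 0.4
```

Run:
```python
from h import *
print(fpos()); plan(F(20.3,0,14),Rt(20),3)
```

```text
(array([10.9, -8.2, 38.4]), array([-1.1, -0.1,  0.5]))
[0.0081, 0.0028, 0.0032, -0.2035, -0.2377, 0.1147]
[0.0081, 0.0028, 0.0032, -0.2035, -0.2377, 0.1147]
[0.0081, 0.0028, 0.0032, -0.2035, -0.2377, 0.1147]
```

Emit:
carry_out:
  commands:
    - [0.006,0.003,0.0035,-0.2,-0.2,0]
    - [0.006,0.003,0.003,-0.2,-0.2,0]
    - [0.006,0.0025,0.003,0,-0.2,0]
    - [0,0,0,0,0,0]
    - [0,0,0,0,0,0]

```text
t: 10.98
ee_pos: [562.8, 152.2, 120.1]
orientation: [-0.014, 1.224, 0.01]
ft_force: [0.3, 0.8, -0.6]
width: 0.3
```

Run:
```python
from h import *
print(fpos()); plan(F(20.3,0,10),Rt(20),1)
```

```text
(array([18.7,  0.2, 20.4]), array([ 0.3,  0.8, -0.6]))
[0.0104, -0.0002, 0.0016, -0.1626, -0.1217, 0.3636]
```

Emit:
carry_out:
  commands:
    - [0.007,0,0.0015,0,0,0]
    - [0.003,0,0,0,0,0]
    - [0.002,0,0,0,0,0]
    - [0.002,0,0,0,0,0]
    - [0.0015,0,0,0,0,0]

```text
t: 11.6
ee_pos: [570.2, 152.5, 106.0]
orientation: [-0.013, 1.222, 0.011]
ft_force: [-7.9, 0.0, 13.4]
width: 0.3
```

Run:
```python
from h import *
print(fpos())
```

```text
(array([20.8,  0.4,  4.6]), array([-7.9,  0. , 13.4]))
```

Emit:
carry_out:
  commands:
    - [0.001,0,0,0,0,0]
    - [0.001,0,0,0,0,0]

```text
t: 11.85
ee_pos: [570.3, 152.5, 105.8]
orientation: [-0.013, 1.222, 0.01]
ft_force: [-11.0, -0.6, 19.0]
width: 0.6
```

Emit:
carry_out:
  commands:
    - [-0.008,0,0,0,0,0]
    - [-0.015,0,0,0,0,0]
    - [-0.015,0,0,0,0,0]
    - [0,0.015,-0.019,0,0,0]
    - [0,0.015,-0.019,0,0,0]
    - [0,0.014,-0.019,0,0,0]
    - [0,0,0,0,0,0]
    - [0,0,0,0,0,0]

```text
t: 12.85
ee_pos: [502.4, 196.6, 128.0]
orientation: [-0.011, 1.216, 0.011]
ft_force: [1.0, -0.0, -0.1]
width: 0.4
```

Run:
```python
from h import *
print(fpos()); plan(F(-36.8,44.5,20),Rt(20),2)
```

```text
(array([-34.4,  45.8,  48.2]), array([ 1. , -0. , -0.1]))
[0.0141, -0.0006, -0.0012, -0.1209, 0.1509, 0.1367]
[0.0141, -0.0006, -0.0012, -0.1209, 0.1509, 0.1367]
```

Blue bottomed: 22 N at w = 4.4 with no further travel. Now green.

Emit:
carry_out:
  commands:
    - [0.012,-0.0005,-0.0015,0,0.2,0]
    - [0.012,-0.0005,-0.001,0,0,0]
    - [0,0,0,0,0,0]
    - [0,0,0,0,0,0]

```text
t: 13.35
ee_pos: [510.5, 194.4, 103.1]
orientation: [-0.01, 1.22, 0.009]
ft_force: [-0.6, 0.0, 0.3]
width: 0.5
```

Run:
```python
from h import *
print(fpos()); plan(F(-36.8,44.5,10),Rt(20),1)
```

```text
(array([-35.5,  43.5,  22. ]), array([-0.6,  0. ,  0.3]))
[0.012, 0.0011, -0.0014, -0.3737, 0.1127, 0.3111]
```

Emit:
carry_out:
  commands:
    - [0.008,0.001,-0.0015,0,0,0]
    - [0.004,0,0,0,0,0]
    - [0.002,0,0,0,0,0]
    - [0.002,0,0,0,0,0]
    - [0.0015,0,0,0,0,0]

```text
t: 13.98
ee_pos: [515.3, 195.5, 86.1]
orientation: [-0.01, 1.219, 0.009]
ft_force: [-14.4, -0.3, 27.9]
width: 0.4
```

Run:
```python
from h import *
print(fpos())
```

```text
(array([-36.7,  44.5,   4.4]), array([-14.4,  -0.3,  27.9]))
```

Emit:
carry_out:
  commands:
    - [0.0005,0,0,0,0,0]
    - [0.0005,0,0,0,0,0]
    - [0.0005,0,0,0,0,0]
    - [0.0005,0,0,0,0,0]

```text
t: 14.48
ee_pos: [515.1, 195.5, 86.6]
orientation: [-0.01, 1.217, 0.009]
ft_force: [-4.6, -0.6, 8.2]
width: 0.1
```

Emit:
carry_out:
  commands:
    - [0.001,0,0,0,0,0]
    - [0.001,0,0,0,0,0]
    - [0.001,0,0,0,0,0]
    - [0.001,0,0,0,0,0]

```text
t: 14.98
ee_pos: [515.2, 195.5, 86.4]
orientation: [-0.01, 1.214, 0.009]
ft_force: [-8.9, -0.2, 17.3]
width: 0.3
```

Emit:
carry_out:
  commands:
    - [0.001,0,0,0,0,0]
    - [0.001,0,0,0,0,0]
    - [0.001,0,0,0,0,0]
    - [0.001,0,0,0,0,0]

```text
t: 15.48
ee_pos: [515.2, 195.5, 86.4]
orientation: [-0.01, 1.212, 0.008]
ft_force: [-9.7, -0.8, 16.7]
width: 0.6
```

Held for about 1.5 s at 9–31 N against the stop. I release and retreat.

Emit:
carry_out:
  commands:
    - [-0.008,0,0,0,0,0]
    - [-0.02,0,0,0,0,0]
    - [-0.04,0,0,0,0,0]
    - [-0.05,0,0,0,0,0]
    - [-0.05,0,0,0,0,0]
    - [-0.03,0,0,0,0,0]
    - [0,0,0,0,0,0]
    - [0,0,0,0,0,0]

```text
t: 16.48
ee_pos: [443.2, 195.7, 277.7]
orientation: [-0.008, 1.211, 0.011]
ft_force: [1.1, 0.1, 0.9]
width: 0.3
```

Run:
```python
from h import *
w=grab('wrist')['pixels']; S=grab('side')['pixels']
b=cv2.resize(S[120:210,180:345],(400,218)); a=cv2.resize(w,(400,300))
t=cv2.resize(w[80:230,140:330],(400,316),interpolation=cv2.INTER_CUBIC)
cv2.imwrite('pics/end.png',np.hstack([np.vstack([a,b]),cv2.copyMakeBorder(t,0,518-316,0,0,0)]))
```

```text
(no output)
```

View pics/end.png

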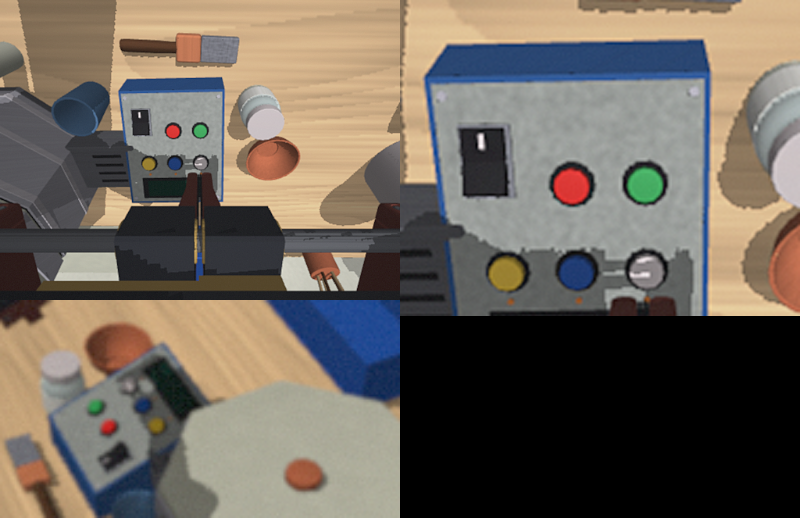

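The final view shows the rocker on (frame visible at its user edge), the keys sprung back, the plug seated on the lid, and the bystanders in view in place. I hand in the job.

```bash
python3 -c "
from workcell import ctrl
print(ctrl.close_job())"
```

```text
the job is handed in; nothing more can be done
None
```

The glaze firing was started in the order asked, with the fingertips closed, and I handed the job in at about 16.5 s. No verdict is reported.

- **Vent plug:** pushed down until it stopped hard at z = 280.1 mm under about 21 N. The target was 280 mm, and the later side view shows the head seated on the lid.
- **Mains rocker:** pushed over to its stop, and the camera confirmed it was on before I touched any key. My last push was harder than needed: the wrist force peaked at about 108 N in the readings I saw, under the 120 N limit. I backed off at once.
- **Blue key:** pressed to its stop, reaching about 22 N, where 4 N is fully down. It was pressed only after the power was on.
- **Green key:** held against its stop for about 1.5 s, with readings between 9 and 31 N, then released.

In the last pictures the rocker is still on, the keys are up, the plug is home and the robot touches nothing. The beaker, jar, bowl and brush stand where they did. The spoon, tile and kiln post were mostly out of those views, but the arm did not go near them at low height.

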